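# Seal the anaerobic jar

### The job

The anaerobic jar's lid clamp is finger-tight: push its hand wheel round by the upright handle, clockwise seen from above, through exactly one turn, so that the handle comes back to where it started and the lid is drawn down on its seal. The vent lever on the lid's edge stays open meanwhile to let the squeezed air out; after the turn, push the lever round until it is fully shut, crosswise to its nipple. Use fingertips or the outside of the fingers only: pinch, force and lift nothing, and leave the things standing round the jar alone.

Things in the scene. Friction and masses are not known exactly. Their poses are not given: they have to be found in the camera images.
- jar: Anaerobic jar, clear cylinder 120 mm in diameter with culture dishes inside, fixed in a round grey stand 176 mm in diameter that is screwed to the bench. Origin at the centre of the stand's underside, z up along the wheel's axis. Its grey lid is 144 mm in diameter, top at 164 mm. A steel bow 22 mm wide crosses the lid along the jar's y axis, legs at y = +/-82 mm, top at 198 mm (204 mm at its centre). The vent cock stands at the lid's edge, on the jar's -x side.
- clamp_wheel (a joint): The black hand wheel on the clamp screw, level, vertical axis, three spokes, rim 115 mm in diameter over all, rim top 228 mm and hub nut 235 mm above the bench. Value in rad, grows as the wheel turns clockwise seen from above (tightening); one turn is 6.283. The value at the start is arbitrary, between -0.7 and 0.7. A steady push of about 2.5 to 4 N at the handle turns it; it stays where it is left. Wheel and lid sink 2 mm a turn.
- wheel_hub (a point): Point on the wheel's axis, at the height of the middle of the handle, 252 mm above the bench. Does not move as the wheel turns (but for the 2 mm).
- wheel_handle (a point): Middle of the upright handle that stands on the wheel's rim, on one spoke, 52 mm from the axis: a black round grip 16 to 18 mm in diameter, from 4 mm above the rim's top to 276 mm above the bench (this point is 24 mm below its top). At the start it is on the far side of the wheel from the vent lever, give or take 0.7 rad. It is fixed to the wheel.
- vent_lever (a joint): Quarter-turn lever of the vent cock. Value in rad: 0 open (lever in line with the hose nipple, pointing straight out from the jar), 1.571 fully shut, against its stop (crosswise, pointing along the jar's -y axis). It turns anticlockwise seen from above to shut. Starts at 0 to 0.2. About 1.5 to 2 N at the tip moves it; it stays where it is left.
- vent_pivot (a point): The vent lever's vertical axis, 83 mm from the wheel's axis, at the lever's mid height, 200 mm above the bench.
- vent_tip (a point): Outer end of the vent lever, 54 mm from its pivot, at mid height. The lever's black sleeve covers the outer 36 mm, is 11 mm wide and 12 mm high (194 to 206 mm above the bench). Below it only the short nipple, 12 mm thick, reaches out to 31 mm from the pivot, its top 180 mm above the bench; farther out there is free air down to the bench things.
- dish: Closed petri dish 62 mm in diameter, 15 mm high, loose on the bench beside the jar: leave it alone.
- cup: Specimen cup with a screw lid, 49 mm in diameter, 60 mm high, loose on the bench beside the jar: leave it alone.
- timer: Lab timer 58x64x21 mm, loose on the bench in front: leave it alone.
- marker: Marker pen 131 mm long, 16 mm thick, loose on the bench in front: leave it alone. (To its right stands a fixed microscope 0.5 m high, x 0.32 to 0.67, y -0.50 to -0.68: keep the arm clear of it.)

How it is judged:
On the way, in this order (a step that is already met when the one before it is completed fails the run):
1. the hand wheel has been pushed half way round clockwise, the vent still open (distance of wheel_handle from where it was at the start of the episode above 0.092 m and value of joint clamp_wheel above 2 rad and value of joint vent_lever below 0.4 rad).
2. the wheel has made one full turn: its handle is back within 9 mm of where it started, the vent still open (distance of wheel_handle from where it was at the start of the episode below 0.009 m and value of joint clamp_wheel between 5.2 and 7.4 rad and value of joint vent_lever below 0.4 rad), for 0.2 s.
3. the vent lever is shut (value of joint vent_lever above 1.4 rad), for 0.2 s.
At the end, for the whole second after the job is handed in: The wheel stands exactly one clockwise turn on from its start (handle within 9 mm, about 10 degrees, of its first place, and at rest), the vent lever is within 10 degrees of its shut stop, and dish, cup, timer and marker stand where they stood (within 15 mm) (distance of wheel_handle from where it was at the start of the episode below 0.009 m and value of joint clamp_wheel between 5.2 and 7.4 rad and velocity of joint clamp_wheel between -0.05 and 0.05 rad/s and value of joint vent_lever above 1.4 rad and distance of each of dish, cup, timer, marker from where it was at the start of the episode below 0.015 m); the robot touches nothing.
It fails at once if the wheel is wound far past its one turn (value of joint clamp_wheel above 8.2 rad).
It fails at once if the wheel is turned the wrong way, loosening the clamp (value of joint clamp_wheel below -1.1 rad).
It fails at once if the wheel or its handle is pinched or forced (more than 36 N from the fingers) (contact force between the fingers and clamp_wheel above 36 N).
It fails at once if the vent lever is pinched or forced (more than 36 N from the fingers) (contact force between the fingers and vent_lever above 36 N).
It fails at once if a bystander is pushed about or lifted (distance of any of dish, cup, timer, marker from where it was at the start of the episode above 0.015 m).
It also fails if it takes over 67 s, if anything falls off the work surface, if the arm or the gripper's body presses on something with over 40 N, if the wrist force passes 120 N, or if a joint passes its speed limit or range.

### The arm

A 7-joint arm with a two-finger parallel gripper is mounted at the origin on a cart in front of the work surface, level with it; the furniture and walls round the work are solid. World frame = base frame: x ahead of the robot, y to its left, z up, the work surface at z = 0. Lengths are in m, angles in rad, forces in N, time in s.
With the tool pointing down it reaches from about 0.425 to 0.875 m from the base axis. Payload 4.7 kg.
Tool frame: the origin (TCP) lies midway between the tips of the shut fingers; the grasp point (between the pads) lies 19 mm behind it; z points along the fingers, x is the direction in which the jaws open and shut, and the axes are right-handed (so a half turn about z gives the same grasp; the last joint's range is limited). The gripper opens to 87 mm and grips with 3 to 60 N. Pads are 19 mm wide; open, the fingers measure 117 mm over their backs; the gripper's body (75 mm by 190 mm) begins 51 mm behind the grasp point.
Start: joints at [1.301, 0.321, -0.07, 1.45, 0.023, 1.371, -0.057], TCP at [0.182, -0.624, 0.223] pointing down, gripper open.
Joint ranges: [-2.86, 2.86], [-0.3, 2.09], [-1.38, 1.24], [0.06, 2.45], [-1.56, 4.7], [0.09, 2.05], [-2.69, 2.69]. Speed limits (rad/s): [2.57, 2.57, 3.14, 3.14, 3.14, 3.14, 3.14].

### API

Orientations are given as a unit quaternion [w, x, y, z].
In Python, from cell import robot gives the robot as it stands. The module is installed in compiled form; this text tells all that it offers.
- The arm moves only by the tool apply_moves, never from a script. Its argument "targets" is a list of rows, each a list of 3 entries, a list of its own where there are three numbers: the finger opening in mm, from 0 to 87, then the shift along the tool's x, y, z in mm, then the turn, a rotation vector about the tool's x, y, z in degrees. A call has 1 to 10 rows; each row is the pose to reach, as a shift and turn from the pose commanded when the call began, along the tool's axes at that moment; what a row does not reach only later rows make up. A row lasts 1/12 s, in which the tool goes at most 41.7 mm and 7.16 degrees, less where a joint would pass 70% of its speed; a pose out of reach is approached as far as the arm can. A call with a gripper value outside its range is refused whole. The fingers move at their own pace and stop on an object; "grip_force" is the grip in N (left out, the last holds). Time passes only in rows, so rows that repeat a pose let the fingers close. It gives the time, the measured TCP pose, the force and the opening at its end, in the units of the state.
- robot.read_state(): the state, without advancing time (a new reading comes with each control period).
- robot.get_image(name): name is "scene" or "top"; returns a dict with "frame" (420x560x3 uint8, blue, green, red), "mtx" (3x3 intrinsics, pixels), "k1" (the pictures are not rectified: a ray, as slopes to the right and down, at radius r is drawn at 1 + k1 r^2 times it, then the intrinsics apply), "rvec" (rotation vector, rad) and "tvec" (3), from world to camera coordinates, as OpenCV has them. Camera axes: x right, y down, z forward; pixel columns grow to the right and rows downward; lengths in m; the calibration is good to about 2 mm. A picture is of the moment at which its call begins. There is no depth.
- robot.close_job(): hands the job in, once; it reports no verdict.
The state is a dict: "time_s": time; "q": joint angles; "joint_velocities": joint speeds; "joint_efforts": joint torques, N m; "position": TCP position; "tcp_rot": TCP orientation; "ft_force": force on the tool from outside, world axes, zero at the start; "wrist_torque": the same for the moment, N m; "opening": opening from 0.0 (shut) to 1.0 (fully open).
Only numpy, scipy, OpenCV 4.12 (cv2) and the standard library are available. Lean on these libraries where they do the work, as an engineer would, in place of code of your own. Each camera call takes 0.05 s, during which the arm holds its last target.

## Working session

There is one attempt and no reset: what is moved stays moved. The work goes in short steps, Python scripts to look and compute and a tool call to move; the robot and the scene stay as the last step left them, time stands still between calls to the robot, and variables do not carry over. Pictures are saved under pics/ and viewed, and the job is handed in when it is done.

Besides the shell and the picture viewer there is one more tool, called after ">>>" in YAML: its name, and indented under it one key for each argument. apply_moves: Moves the arm, as the interface text tells. Its arguments: {"type":"object","properties":{"targets":{"type":"array","items":{"type":"array"}},"grip_force":{"type":"number"}},"required":["targets"]}

```bash
mkdir -p pics; ls; python3 - <<'E'
from cell import robot
import cv2
s=robot.read_state()
for k,v in s.items(): print(k,v)
for n in ("scene","top"):
    d=robot.get_image(n); cv2.imwrite(f"pics/{n}0.png",d["frame"])
    print(n,d["mtx"],d["k1"],d["rvec"],d["tvec"])
E
```

```text
pics
time_s 0.0
q [ 1.30109752  0.32184076 -0.07008468  1.45164813  0.02259908  1.37077158
 -0.0569171 ]
joint_velocities [0.00054098 0.00010312 0.00067798 0.0015479  0.00048378 0.00043234
 0.00086964]
joint_efforts [ 9.90130320e-05 -4.91294324e+01 -4.03678771e-01 -3.12527704e+01
 -6.37904811e-02  4.37673542e-02  1.56716665e-04]
position [ 0.1818066  -0.62350083  0.22146345]
tcp_rot [-5.25695759e-04  8.00004849e-01 -5.99992798e-01 -7.79736377e-04]
ft_force [0.18492202 0.27687332 0.50592242]
wrist_torque [-0.00115474 -0.01623467 -0.0369157 ]
opening 1.0001451058546602
scene [[493.59855061   0.         283.00539774]
 [  0.         493.59855061 212.03262405]
 [  0.           0.           1.        ]] -0.17933377755692514 [ 1.05580927 -2.49952713  0.92260424] [0.37826051 0.36308079 1.06919346]
top [[431.5463799    0.         273.34091049]
 [  0.         431.5463799  210.3340633 ]
 [  0.           0.           1.        ]] -0.10423950981282568 [ 2.13424588 -2.1398322   0.08944238] [0.0469052  0.52048876 0.96502741]
```

View pics/scene0.png

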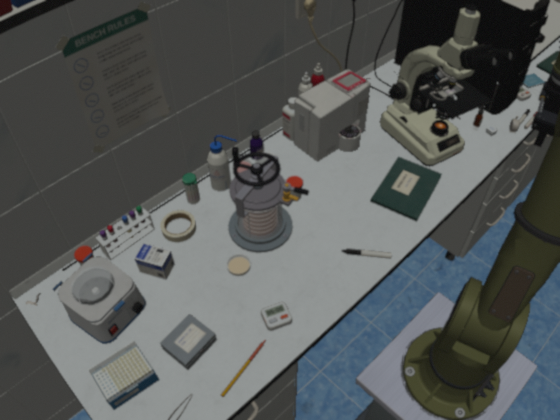

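View pics/top0.png

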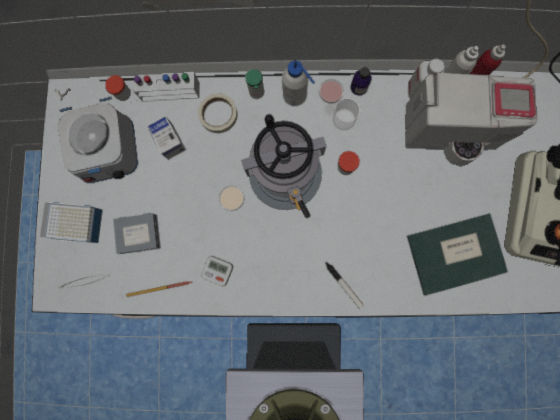

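The top view shows the wheel near (284,150) px, its handle at about (269,120) and the vent lever tip at about (306,215). The cup, with its red lid, is at (348,162), the dish at (231,198), the timer at (217,271) and the marker at (345,285). I'll zoom in on these.

```bash
cat > h.py <<'E'
import numpy as np, cv2
from cell import robot
def ray(d,uv):
    x=(uv[0]-d["mtx"][0,2])/d["mtx"][0,0]; y=(uv[1]-d["mtx"][1,2])/d["mtx"][1,1]
    p=cv2.undistortPoints(np.array([[uv]],float),d["mtx"],np.array([d["k1"],0,0,0.]))[0,0]
    R=cv2.Rodrigues(np.asarray(d["rvec"],float))[0]; t=np.asarray(d["tvec"],float).ravel()
    return -R.T@t, R.T@np.array([p[0],p[1],1])
def onz(d,uv,z):
    c,v=ray(d,uv); return c+v*(z-c[2])/v[2]
def proj(d,P):
    return cv2.projectPoints(np.array(P,float).reshape(-1,3),np.asarray(d["rvec"],float),np.asarray(d["tvec"],float),d["mtx"],np.array([d["k1"],0,0,0.]))[0].reshape(-1,2)
def zoom(d,u,v,w,h,s,name):
    im=d["frame"][v:v+h,u:u+w]; im=cv2.resize(im,None,fx=s,fy=s,interpolation=cv2.INTER_CUBIC)
    im=cv2.convertScaleAbs(im,alpha=1.6,beta=20); cv2.imwrite(name,im)
E
python3 - <<'E'
from h import *
t=robot.get_image("top"); zoom(t,220,95,150,130,5,"pics/topz.png")
s=robot.get_image("scene"); zoom(s,210,130,120,120,5,"pics/scz.png")
E
```

```text
(no output)
```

View pics/topz.png

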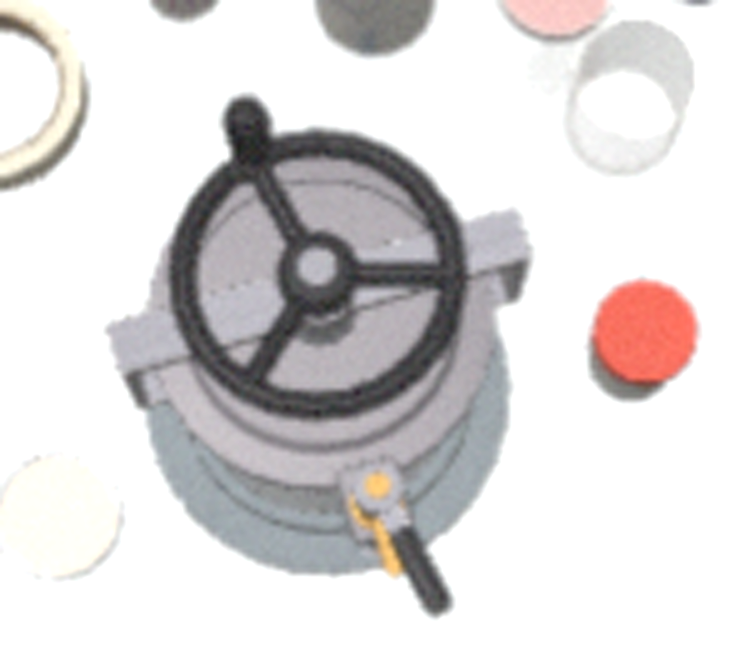

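View pics/scz.png

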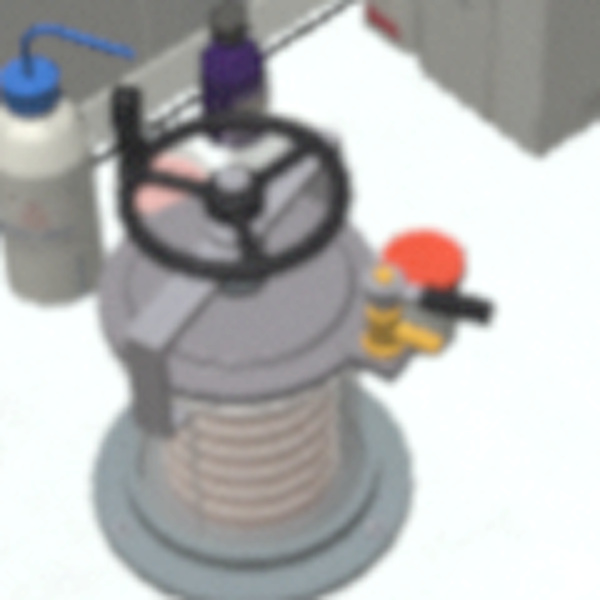

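```bash
python3 - <<'E'
from h import *
t=robot.get_image("top"); s=robot.get_image("scene")
f=lambda a,b:(220+a/5,95+b/5); g=lambda a,b:(210+a/5,130+b/5)
def tri(a,b):
    c1,v1=ray(t,a);c2,v2=ray(s,b)
    A=np.c_[v1,-v2]; k=np.linalg.lstsq(A,c2-c1,rcond=None)[0]
    p=c1+k[0]*v1;q=c2+k[1]*v2; return (p+q)/2,np.linalg.norm(p-q)
hub=onz(t,f(318,264),.235); print("hub top",hub, "scene",onz(s,g(236,180),.236),tri(f(318,266),g(236,180)))
# wheel ring fit: outer outline extreme pts
img=t["frame"][95:225,220:370]
h=onz(t,f(246,112),.276);print("handle top",h,"scene",onz(s,g(125,92),.276))
print("lever tip",onz(t,f(438,605),.205),onz(s,g(490,311),.2),"piv",onz(t,f(378,484),.212),onz(s,g(385,272),.212))
print("rim cen", onz(t,f(316,273),.224))
for nm,uv,z in (("cup",f(645,331),.06),("dish",f(60,516),.015)): print(nm,onz(t,uv,z))
print("timer",onz(t,(217,271),.02),"mark",onz(t,(328,264),.01),onz(t,(361,305),.01))
d=(h-hub)[:2];print(np.linalg.norm(d),np.degrees(np.arctan2(d[1],d[0])))
for a,b in ((108,335),(525,235),(145,395),(512,295)): print("bow", onz(t,f(a,b),.198))
for n,u in (("bottles",f(375,40)),("glass",f(630,100)),("tape",f(20,95))): print(n,onz(t,u,0.0),onz(t,u,.1))
for n,a in (("instr",(408,150)),): print(n,onz(t,a,0),onz(t,a,.2))
E
```

```text
hub top [0.61361715 0.01783027 0.235     ] scene [0.60749825 0.02153415 0.236     ] (array([0.61372046, 0.01742282, 0.22922385]), np.float64(0.001705198827048723))
handle top [0.65926556 0.04290766 0.276     ] scene [0.65595704 0.0454169  0.276     ]
lever tip [ 0.48778213 -0.02694232  0.205     ] [ 0.48706216 -0.02837742  0.2       ] piv [ 0.53347135 -0.00432759  0.212     ] [ 0.53146493 -0.00275941  0.212     ]
rim cen [0.6131277  0.01879536 0.224     ]
cup [ 0.6292275  -0.12811688  0.06      ]
dish [0.5525572  0.14472112 0.015     ]
timer [0.38075908 0.17730536 0.02      ] mark [ 0.39698938 -0.08083434  0.01      ] [ 0.30233346 -0.15594071  0.01      ]
0.05208313769065702 28.78261600097428
bow [0.59605907 0.10118068 0.198     ]
bow [ 0.63485052 -0.06303852  0.198     ]
bow [0.57181858 0.08636472 0.198     ]
bow [ 0.61060376 -0.05750272  0.198     ]
bottles [ 0.7930816  -0.00685693  0.        ] [ 0.75427011 -0.00577666  0.1       ]
glass [ 0.76065803 -0.1322331   0.        ] [ 0.72501424 -0.11890393  0.1       ]
tape [0.76738404 0.1699785  0.        ] [0.73108314 0.15378243 0.1       ]
instr [ 0.67113781 -0.2810965   0.        ] [ 0.61734198 -0.22535108  0.2       ]
```

>>> apply_moves:
  targets:
    - [0,[-114,-52,-109],[0,0,-5]]
    - [0,[-114,-52,-109],[0,0,-5]]
    - [0,[-114,-52,-109],[0,0,-5]]
    - [0,[-114,-52,-109],[0,0,-5]]
    - [0,[-249,-196,-109],[0,0,-26]]
    - [0,[-249,-196,-109],[0,0,-26]]
    - [0,[-249,-196,-109],[0,0,-26]]
    - [0,[-249,-196,-109],[0,0,-26]]
    - [0,[-249,-196,-109],[0,0,-26]]
    - [0,[-249,-196,-109],[0,0,-26]]
  grip_force: 10

```text
time_s: 1.13
position: [0.3049, -0.3238, 0.3325]
tcp_rot: [-0.0, 0.917, -0.4, 0.001]
ft_force: [0.4, -0.4, 0.3]
opening: 0.325
```

>>> apply_moves:
  targets:
    - [0,[-10,-38,0],[0,0,-6]]
    - [0,[-20,-76,0],[0,0,-12]]
    - [0,[-30,-114,0],[0,0,-18]]
    - [0,[-39,-152,0],[0,0,-24]]
    - [0,[-49,-190,0],[0,0,-30]]
    - [0,[-59,-228,0],[0,0,-36]]
    - [0,[-69,-266,0],[0,0,-42]]
    - [0,[-69,-266,0],[0,0,-47.74]]
    - [0,[-69,-266,0],[0,0,-47.74]]
    - [0,[-69,-266,0],[0,0,-47.74]]

```text
time_s: 1.97
position: [0.4507, -0.1007, 0.3315]
tcp_rot: [0.0, 1.0, -0.001, -0.0]
ft_force: [-0.3, -0.2, -0.1]
opening: 0.009
```

```bash
python3 - <<'E'
from h import *
s=robot.read_state(); print(s["q"],s["position"],s["tcp_rot"],s["ft_force"],s["opening"])
t=robot.get_image("scene"); zoom(t,150,60,300,220,2.6,"pics/s1.png")
E
```

```text
[ 0.82227923 -0.10923965 -0.59757915  1.69055375 -0.06067974  1.54177818
  0.226579  ] [ 0.45069897 -0.10070219  0.33145061] [ 3.23814839e-04  9.99999029e-01 -1.33883214e-03 -2.09527794e-04] [-0.30647479 -0.19737838 -0.07162519] 0.009183715057908971
```

View pics/s1.png

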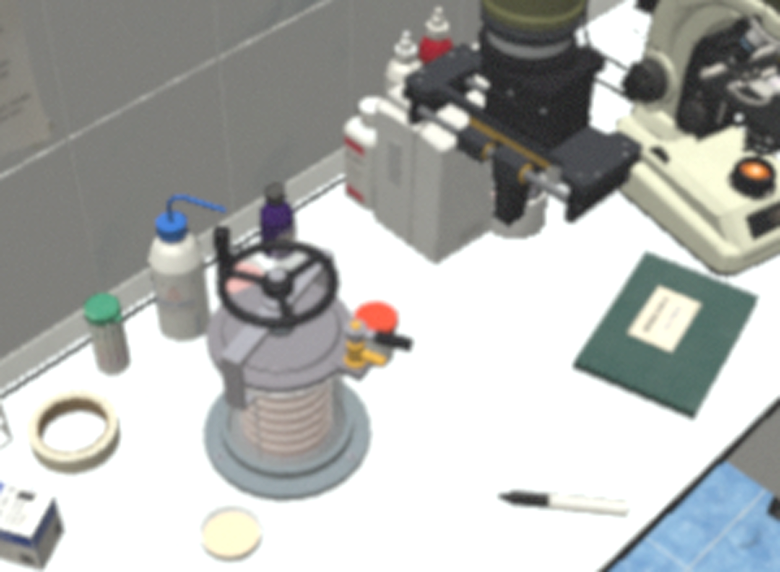

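```bash
python3 - <<'E'
from h import *
t=robot.get_image("top"); s=robot.get_image("scene")
def tri(a,b):
    c1,v1=ray(t,a);c2,v2=ray(s,b)
    k=np.linalg.lstsq(np.c_[v1,-v2],c2-c1,rcond=None)[0]
    p=c1+k[0]*v1;q=c2+k[1]*v2; return (p+q)/2,np.linalg.norm(p-q)
print("bluecap",tri((295,66),(216,143)))
print("purple",tri((362,73),(256,133)))
print("green",tri((254,75),(190,177)))
E
```

```text
bluecap (array([ 0.81150025, -0.00642051,  0.16385822]), np.float64(0.0019971302888971273))
purple (array([ 0.82294233, -0.15865901,  0.10141164]), np.float64(0.002524268308501297))
green (array([0.8257607 , 0.08632473, 0.0892721 ]), np.float64(0.005097433555040867))
```

>>> apply_moves:
  targets:
    - [0,[28,-28,0],[0,0,0]]
    - [0,[56,-57,0],[0,0,0]]
    - [0,[84,-86,0],[0,0,0]]
    - [0,[112,-114,0],[0,0,0]]
    - [0,[140,-143,0],[0,0,0]]
    - [0,[168,-171,0],[0,0,0]]
    - [0,[168,-171,0],[0,0,0]]
    - [0,[168,-171,30],[0,0,0]]
    - [0,[168,-171,60],[0,0,0]]
    - [0,[168,-171,88],[0,0,0]]

```text
time_s: 2.95
position: [0.6189, 0.0695, 0.2418]
tcp_rot: [0.0, 1.0, -0.001, -0.0]
ft_force: [1.1, -0.6, 0.2]
opening: 0.002
```

```bash
python3 - <<'E'
from h import *
s=robot.read_state(); print(s["q"],s["position"],s["tcp_rot"],s["ft_force"],s["opening"])
t=robot.get_image("scene"); zoom(t,190,90,150,120,5,"pics/s2.png")
t=robot.get_image("top"); zoom(t,210,85,150,120,5,"pics/t2.png")
E
```

```text
[ 0.4730601   0.35280998 -0.8025674   1.47246821  0.25408194  1.42397384
 -0.33879716] [0.61891978 0.06946272 0.24183261] [ 1.57228764e-04  9.99998865e-01 -1.48163543e-03 -2.24349036e-04] [ 1.14464234 -0.60506895  0.19396843] 0.0024915728615415387
```

View pics/s2.png

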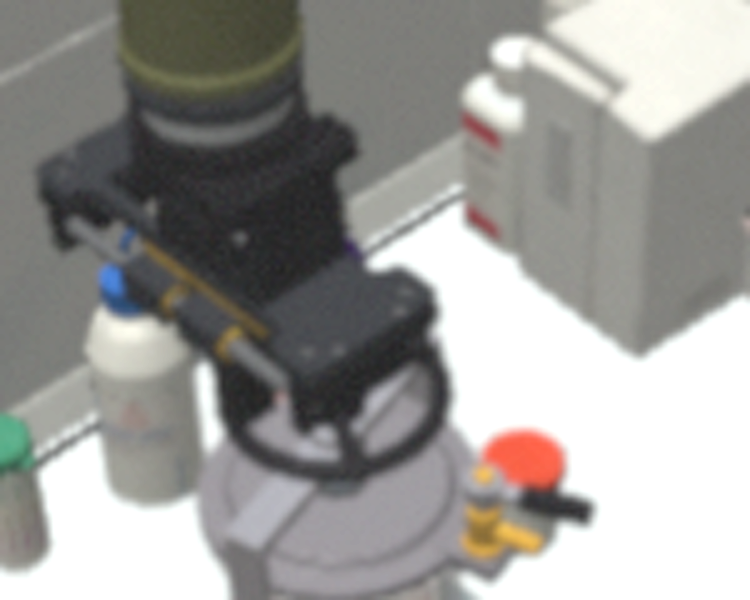

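View pics/t2.png

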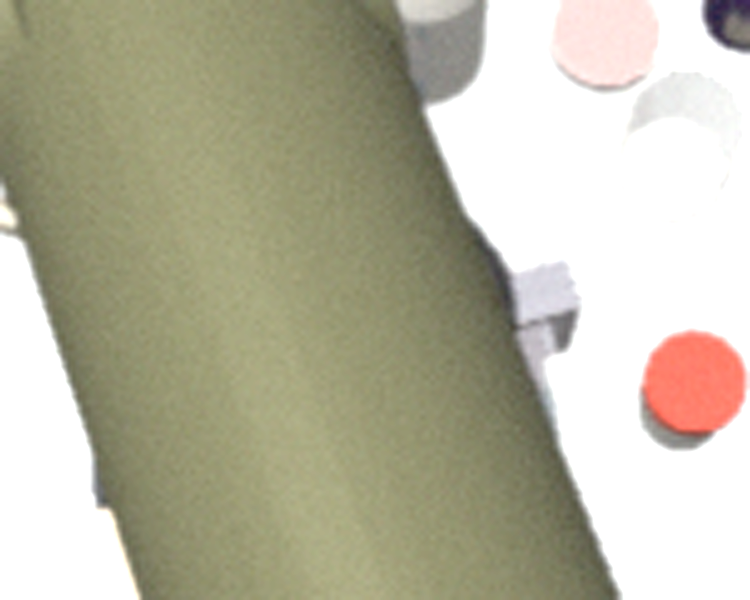

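```bash
python3 - <<'E'
import numpy as np
th=84
for c in range(8):
    p=lambda a:52*np.array([np.cos(np.radians(a)),np.sin(np.radians(a))])
    b=np.round(p(th)); print(c,th,[[int(x) for x in (np.round(p(th-5*k))-b)*[1,-1]] for k in range(1,11)]); th-=50
E
```

```text
0 84 [[5, 1], [9, 2], [14, 3], [18, 5], [22, 7], [26, 10], [29, 13], [32, 16], [35, 19], [38, 23]]
1 34 [[2, 4], [5, 8], [6, 12], [7, 16], [8, 21], [9, 25], [9, 30], [9, 34], [8, 39], [7, 43]]
2 -16 [[-1, 5], [-3, 9], [-5, 13], [-8, 17], [-11, 20], [-14, 23], [-17, 26], [-21, 29], [-25, 31], [-29, 34]]
3 -66 [[-4, 1], [-8, 2], [-13, 3], [-17, 4], [-22, 4], [-26, 4], [-31, 3], [-35, 2], [-40, 1], [-44, -1]]
4 -116 [[-4, -2], [-8, -5], [-11, -8], [-14, -11], [-17, -14], [-20, -18], [-22, -22], [-25, -26], [-26, -30], [-27, -34]]
5 -166 [[-1, -5], [-2, -9], [-2, -14], [-2, -18], [-1, -23], [0, -27], [1, -32], [3, -36], [5, -40], [8, -44]]
6 -216 [[3, -3], [6, -6], [9, -9], [13, -12], [17, -14], [21, -17], [25, -18], [29, -19], [34, -20], [38, -21]]
7 -266 [[5, 0], [9, 0], [14, 1], [18, 2], [23, 3], [27, 5], [31, 7], [35, 10], [38, 13], [41, 16]]
```

>>> apply_moves:
  targets:
    - [0,[5,1,0],[0,0,0]]
    - [0,[9,2,0],[0,0,0]]
    - [0,[14,3,0],[0,0,0]]
    - [0,[18,5,0],[0,0,0]]
    - [0,[22,7,0],[0,0,0]]
    - [0,[26,10,0],[0,0,0]]
    - [0,[29,13,0],[0,0,0]]
    - [0,[32,16,0],[0,0,0]]
    - [0,[35,19,0],[0,0,0]]
    - [0,[38,23,0],[0,0,0]]

```text
time_s: 3.88
position: [0.6566, 0.0487, 0.2432]
tcp_rot: [-0.001, 1.0, 0.001, -0.001]
ft_force: [-2.5, 2.3, -0.0]
opening: 0.008
```

>>> apply_moves:
  targets:
    - [0,[2,4,0],[0,0,0]]
    - [0,[5,8,0],[0,0,0]]
    - [0,[6,12,0],[0,0,0]]
    - [0,[7,16,0],[0,0,0]]
    - [0,[8,21,0],[0,0,0]]
    - [0,[9,25,0],[0,0,0]]
    - [0,[9,30,0],[0,0,0]]
    - [0,[9,34,0],[0,0,0]]
    - [0,[8,39,0],[0,0,0]]
    - [0,[7,43,0],[0,0,0]]

```text
time_s: 4.72
position: [0.6607, 0.0084, 0.2434]
tcp_rot: [-0.002, 1.0, 0.002, -0.003]
ft_force: [-10.9, 10.8, 2.8]
opening: 0.005
```

```bash
python3 - <<'E'
from h import *
s=robot.read_state(); print(s["q"],s["position"],s["ft_force"])
t=robot.get_image("scene"); zoom(t,190,90,150,120,5,"pics/s3.png")
E
```

```text
[ 0.50146449  0.43961282 -0.7667033   1.36207251  0.29571325  1.46373523
 -0.24667241] [0.66074402 0.00836736 0.24336785] [-10.86751258  10.79161585   2.75010703]
```

View pics/s3.png

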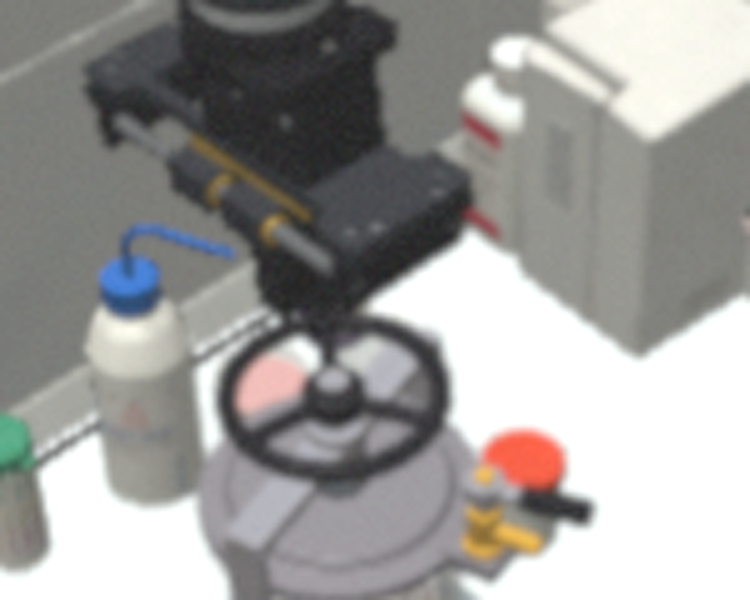

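The push works, but with a fixed tool yaw the finger wedges radially (about 15 N). I'll back off, turn the tool so its flat face stays tangential, and turn it along with the wheel.

>>> apply_moves:
  targets:
    - [0,[2,-8,0],[0,0,0]]
    - [0,[4,-16,0],[0,0,0]]
    - [0,[9,-18,0],[0,0,6]]
    - [0,[9,-18,0],[0,0,12]]
    - [0,[9,-18,0],[0,0,18]]
    - [0,[9,-18,0],[0,0,24]]
    - [0,[9,-18,0],[0,0,30]]
    - [0,[9,-14,0],[0,0,33]]
    - [0,[9,-10,0],[0,0,33]]
    - [0,[9,-10,0],[0,0,33]]

```text
time_s: 5.6
position: [0.6736, 0.0124, 0.2436]
tcp_rot: [0.001, 0.959, -0.284, 0.001]
ft_force: [0.0, -0.4, 0.2]
opening: 0.009
```

```bash
python3 - <<'E'
from h import *
s=robot.read_state(); print(s["q"],s["position"],s["tcp_rot"],s["ft_force"])
f=np.array([52,-28.])
for D in (5,):
  for k in range(1,11):
    a=np.radians(D*k);R=np.array([[np.cos(a),-np.sin(a)],[np.sin(a),np.cos(a)]])
    print([0,list(np.round(R@f-f,1))+[0],[0,0,D*k]])
t=robot.get_image("scene"); zoom(t,190,90,150,120,5,"pics/s4.png")
E
```

```text
[ 0.41234564  0.4365949  -0.66070828  1.33583425  0.26676843  1.45630181
 -0.80900918] [0.6735963  0.01244739 0.24363013] [ 9.53225596e-04  9.58716837e-01 -2.84359635e-01  8.46318616e-04] [ 0.03651446 -0.37002795  0.23014066]
[0, [np.float64(2.2), np.float64(4.6), 0], [0, 0, 5]]
[0, [np.float64(4.1), np.float64(9.5), 0], [0, 0, 10]]
[0, [np.float64(5.5), np.float64(14.4), 0], [0, 0, 15]]
[0, [np.float64(6.4), np.float64(19.5), 0], [0, 0, 20]]
[0, [np.float64(7.0), np.float64(24.6), 0], [0, 0, 25]]
[0, [np.float64(7.0), np.float64(29.8), 0], [0, 0, 30]]
[0, [np.float64(6.7), np.float64(34.9), 0], [0, 0, 35]]
[0, [np.float64(5.8), np.float64(40.0), 0], [0, 0, 40]]
[0, [np.float64(4.6), np.float64(45.0), 0], [0, 0, 45]]
[0, [np.float64(2.9), np.float64(49.8), 0], [0, 0, 50]]
```

View pics/s4.png

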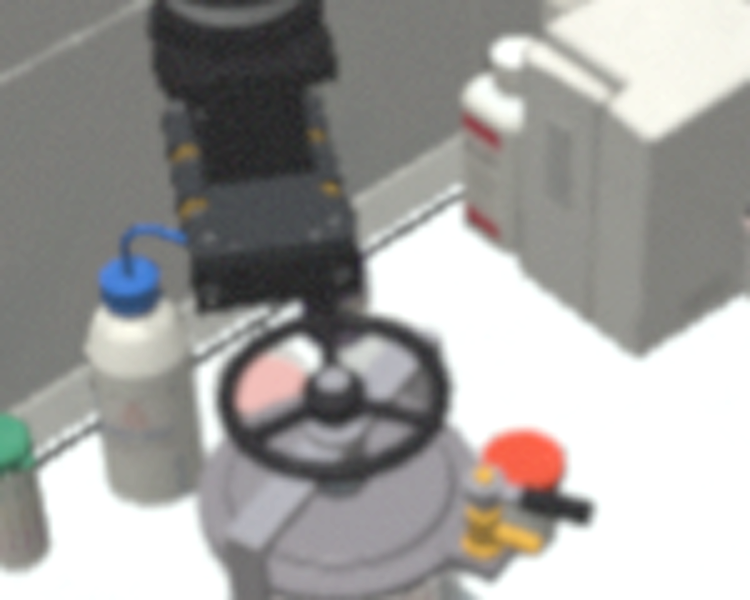

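>>> apply_moves:
  targets:
    - [0,[0,5,0],[0,0,0]]
    - [0,[0,10,0],[0,0,0]]
    - [0,[1.4,14.6,0],[0,0,5]]
    - [0,[2.3,19.3,0],[0,0,10]]
    - [0,[2.9,24.1,0],[0,0,15]]
    - [0,[3,28.9,0],[0,0,20]]
    - [0,[2.7,33.7,0],[0,0,25]]
    - [0,[2,38.4,0],[0,0,30]]
    - [0,[0.9,43.1,0],[0,0,35]]
    - [0,[-0.6,47.6,0],[0,0,40]]

```text
time_s: 6.48
position: [0.647, -0.0242, 0.2437]
tcp_rot: [-0.001, 0.803, -0.596, 0.001]
ft_force: [3.5, 1.4, -1.5]
opening: 0.007
```

```bash
python3 - <<'E'
from h import *
s=robot.read_state(); print(s["q"],s["position"],s["ft_force"],s["wrist_torque"],2*np.degrees(np.arctan2(s["tcp_rot"][2],s["tcp_rot"][1])))
E
```

```text
[ 0.41730324  0.35322789 -0.54856942  1.4133473   0.18234907  1.42331903
 -1.40715148] [ 0.64704603 -0.02421656  0.24372771] [ 3.46003556  1.39989432 -1.46260479] [ 0.38762503 -0.60176475 -0.10190797] -73.17781028388364
```

>>> apply_moves:
  targets:
    - [0,[1.4,4.6,0],[0,0,5]]
    - [0,[2.3,9.3,0],[0,0,10]]
    - [0,[2.9,14.1,0],[0,0,15]]
    - [0,[3,18.9,0],[0,0,20]]
    - [0,[2.7,23.7,0],[0,0,25]]
    - [0,[2,28.4,0],[0,0,30]]
    - [0,[0.9,33.1,0],[0,0,35]]
    - [0,[-0.6,37.6,0],[0,0,40]]
    - [0,[-2.5,42,0],[0,0,45]]
    - [0,[-4.8,46.3,0],[0,0,50]]

```text
time_s: 7.32
position: [0.6018, -0.0338, 0.2439]
tcp_rot: [0.002, -0.475, 0.88, -0.001]
ft_force: [4.7, 1.1, -0.5]
opening: 0.006
```

```bash
python3 - <<'E'
from h import *
s=robot.read_state(); print(s["q"],s["position"],s["ft_force"],s["wrist_torque"],2*np.degrees(np.arctan2(s["tcp_rot"][2],s["tcp_rot"][1])))
t=robot.get_image("scene"); zoom(t,190,90,150,120,5,"pics/s5.png")
E
```

```text
[ 0.38137706  0.23651658 -0.43813734  1.53441743  0.1012267   1.38951768
 -2.21461539] [ 0.60177135 -0.03382105  0.2438788 ] [ 4.72826349  1.1038953  -0.49165636] [ 0.15235291 -0.83119668 -0.07204198] 236.77629739775753
```

View pics/s5.png

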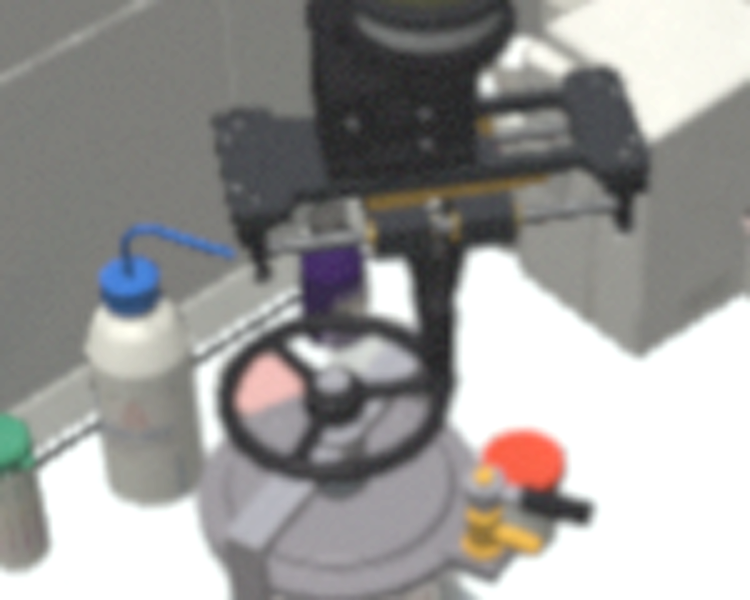

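>>> apply_moves:
  targets:
    - [0,[0,-16,0],[0,0,0]]
    - [0,[0,-32,0],[0,0,0]]
    - [0,[0,-32,0],[0,0,-7]]
    - [0,[0,-32,0],[0,0,-14]]
    - [0,[0,-32,0],[0,0,-21]]
    - [0,[0,-32,0],[0,0,-28]]
    - [0,[0,-32,0],[0,0,-35]]
    - [0,[0,-32,0],[0,0,-42]]
    - [0,[0,-32,0],[0,0,-49]]
    - [0,[0,-32,0],[0,0,-56]]

```text
time_s: 8.2
position: [0.6273, -0.0516, 0.2435]
tcp_rot: [0.0, 0.836, -0.548, -0.0]
ft_force: [-0.0, 1.0, 0.3]
opening: 0.007
```

>>> apply_moves:
  targets:
    - [0,[0,0,0],[0,0,-7]]
    - [0,[0,0,0],[0,0,-14]]
    - [0,[0,0,0],[0,0,-21]]
    - [0,[0,0,0],[0,0,-28]]
    - [0,[0,0,0],[0,0,-35]]
    - [0,[0,0,0],[0,0,-42]]
    - [0,[0,0,0],[0,0,-49]]
    - [0,[0,0,0],[0,0,-56]]
    - [0,[0,0,0],[0,0,-63]]
    - [0,[0,0,0],[0,0,-70]]

```text
time_s: 9.03
position: [0.6273, -0.0517, 0.2435]
tcp_rot: [0.0, 1.0, 0.03, -0.0]
ft_force: [0.2, 0.7, -0.2]
opening: 0.011
```

>>> apply_moves:
  targets:
    - [0,[0,0,0],[0,0,-7]]
    - [0,[0,0,0],[0,0,-14]]
    - [0,[0,0,0],[0,0,-21]]
    - [0,[0,0,0],[0,0,-28]]
    - [0,[0,0,0],[0,0,-35]]
    - [0,[0,0,0],[0,0,-42]]
    - [0,[0,0,0],[0,0,-49]]
    - [0,[0,0,0],[0,0,-56]]
    - [0,[0,0,0],[0,0,-63]]
    - [0,[0,0,0],[0,0,-70]]

```text
time_s: 9.87
position: [0.6273, -0.0518, 0.2436]
tcp_rot: [0.0, 0.801, 0.598, -0.0]
ft_force: [0.6, 0.7, -0.5]
opening: 0.006
```

```bash
python3 - <<'E'
from h import *
s=robot.read_state(); print(s["q"],s["position"],s["ft_force"],s["wrist_torque"],2*np.degrees(np.arctan2(s["tcp_rot"][2],s["tcp_rot"][1])))
t=robot.get_image("scene"); zoom(t,190,90,150,120,5,"pics/s6.png")
t=robot.get_image("top"); zoom(t,210,85,150,120,5,"pics/t6.png")
E
```

```text
[ 0.74819614  0.40980806 -0.93951082  1.44962543  0.33066812  1.44838804
  1.09047281] [ 0.6273328  -0.05177769  0.24358415] [ 0.57178867  0.69114518 -0.48085456] [ 0.03788447 -0.12894609 -0.00961957] 73.46168585907286
```

View pics/s6.png

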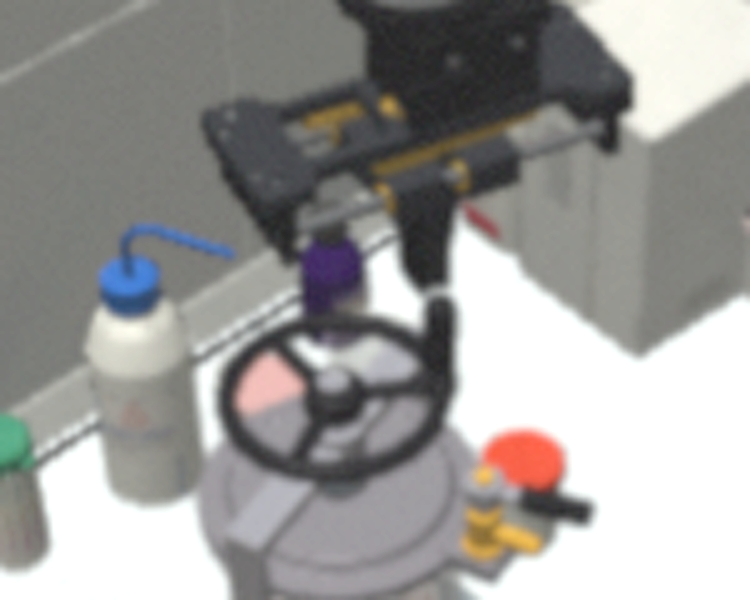

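View pics/t6.png

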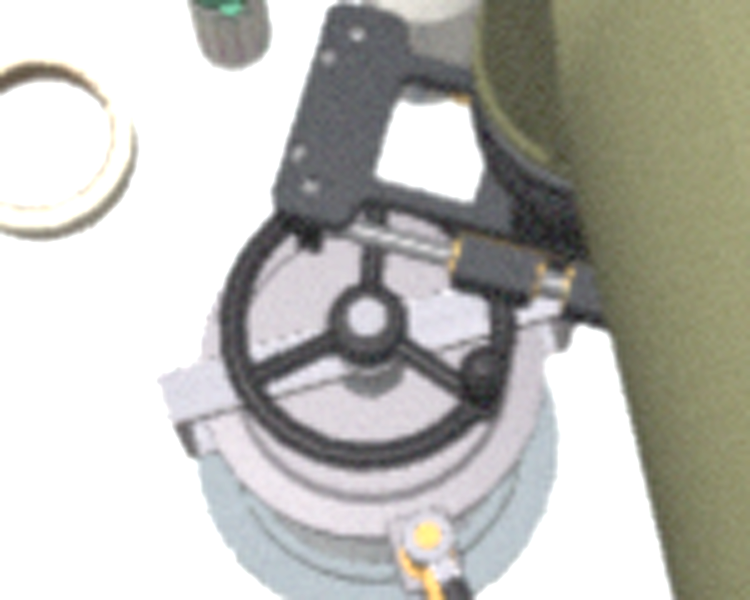

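>>> apply_moves:
  targets:
    - [0,[5,-10,0],[0,0,0]]
    - [0,[9,-19,0],[0,0,0]]
    - [0,[13.4,-28.2,0],[0,0,0]]
    - [0,[13.1,-32.6,0],[0,0,5]]
    - [0,[13.2,-37,0],[0,0,10]]
    - [0,[13.7,-41.4,0],[0,0,15]]
    - [0,[14.6,-45.8,0],[0,0,20]]
    - [0,[15.8,-50,0],[0,0,25]]
    - [0,[17.4,-54.1,0],[0,0,30]]
    - [0,[19.4,-58.1,0],[0,0,35]]

```text
time_s: 10.8
position: [0.5785, -0.0151, 0.2441]
tcp_rot: [0.001, 0.946, 0.323, 0.002]
ft_force: [5.0, -0.8, -2.0]
opening: 0.007
```

```bash
python3 - <<'E'
from h import *
s=robot.read_state(); print(s["q"],s["position"],s["ft_force"],s["wrist_torque"],2*np.degrees(np.arctan2(s["tcp_rot"][2],s["tcp_rot"][1])))
t=robot.get_image("scene"); zoom(t,190,90,150,120,5,"pics/s7.png")
E
```

```text
[ 0.73067484  0.25390766 -0.88344227  1.58216411  0.20039049  1.39536274
  0.48677304] [ 0.57845636 -0.01513186  0.24414263] [ 5.03358059 -0.79658201 -1.97917048] [-0.19189832 -1.27353147 -0.04768556] 37.705936250962786
```

View pics/s7.png

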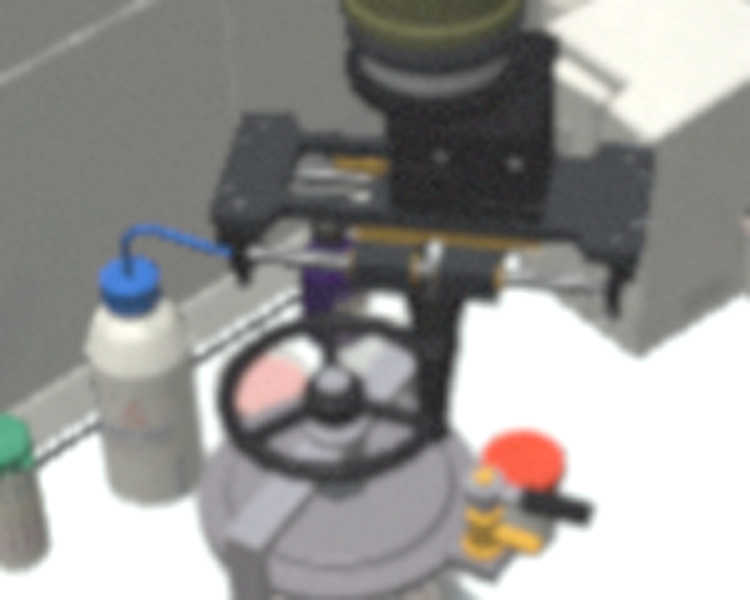

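>>> apply_moves:
  targets:
    - [0,[-0.3,-4.4,0],[0,0,5]]
    - [0,[-0.2,-8.8,0],[0,0,10]]
    - [0,[0.3,-13.2,0],[0,0,15]]
    - [0,[1.2,-17.6,0],[0,0,20]]
    - [0,[2.4,-21.8,0],[0,0,25]]
    - [0,[4,-25.9,0],[0,0,30]]
    - [0,[6,-29.9,0],[0,0,35]]
    - [0,[8.3,-33.7,0],[0,0,40]]
    - [0,[10.9,-37.2,0],[0,0,45]]
    - [0,[13.8,-40.6,0],[0,0,50]]

```text
time_s: 11.68
position: [0.5638, 0.0232, 0.244]
tcp_rot: [0.002, 0.994, -0.107, 0.001]
ft_force: [2.8, -4.9, 0.9]
opening: 0.007
```

```bash
python3 - <<'E'
from h import *
s=robot.read_state(); print(s["q"],s["position"],s["ft_force"],s["wrist_torque"],2*np.degrees(np.arctan2(s["tcp_rot"][2],s["tcp_rot"][1])))
t=robot.get_image("scene"); zoom(t,190,90,150,120,5,"pics/s8.png")
E
```

```text
[ 0.61228377  0.19973185 -0.79792703  1.6162378   0.14911171  1.38547378
 -0.41730836] [0.56383872 0.02321402 0.24396123] [ 2.7800068  -4.93197393  0.86681774] [-0.90349005 -0.66825914 -0.05127455] -12.27543747191815
```

View pics/s8.png

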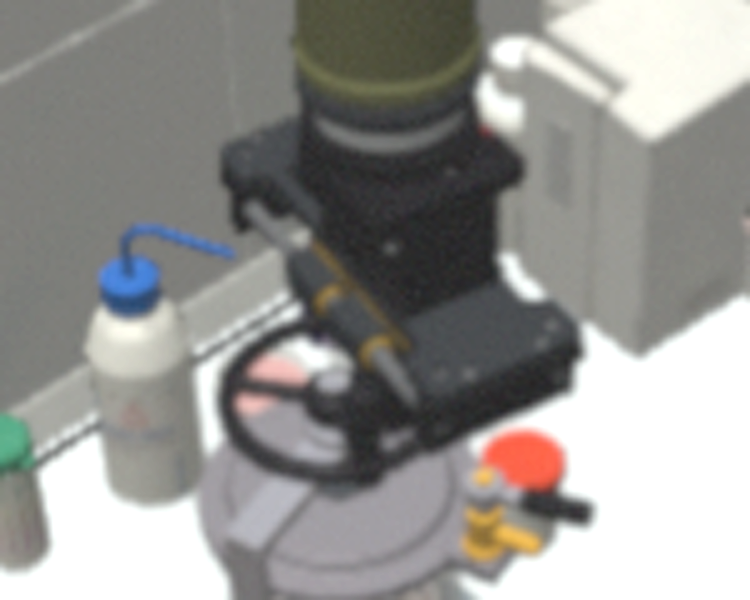

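Going well: the handle shows in front of the wheel at about (355,430) in the zoom. I'll keep pushing.

>>> apply_moves:
  targets:
    - [0,[-0.3,-4.4,0],[0,0,5]]
    - [0,[-0.2,-8.8,0],[0,0,10]]
    - [0,[0.3,-13.2,0],[0,0,15]]
    - [0,[1.2,-17.6,0],[0,0,20]]
    - [0,[2.4,-21.8,0],[0,0,25]]
    - [0,[4,-25.9,0],[0,0,30]]
    - [0,[6,-29.9,0],[0,0,35]]
    - [0,[8.3,-33.7,0],[0,0,40]]
    - [0,[10.9,-37.2,0],[0,0,45]]
    - [0,[13.8,-40.6,0],[0,0,50]]

```text
time_s: 12.57
position: [0.5839, 0.0613, 0.2437]
tcp_rot: [0.002, 0.857, -0.516, -0.001]
ft_force: [-2.0, -2.2, 1.7]
opening: 0.009
```

```bash
python3 - <<'E'
from h import *
s=robot.read_state(); print(s["q"],s["position"],s["ft_force"],s["wrist_torque"],2*np.degrees(np.arctan2(s["tcp_rot"][2],s["tcp_rot"][1])))
t=robot.get_image("scene"); zoom(t,190,90,150,120,5,"pics/s9.png")
E
```

```text
[ 0.45181647  0.24605926 -0.71178938  1.55980814  0.16376216  1.39938309
 -1.35762372] [0.58385417 0.06128185 0.24367491] [-2.03090888 -2.21923898  1.67737989] [-0.58206039  0.58494554 -0.01285724] -62.111109192887234
```

View pics/s9.png

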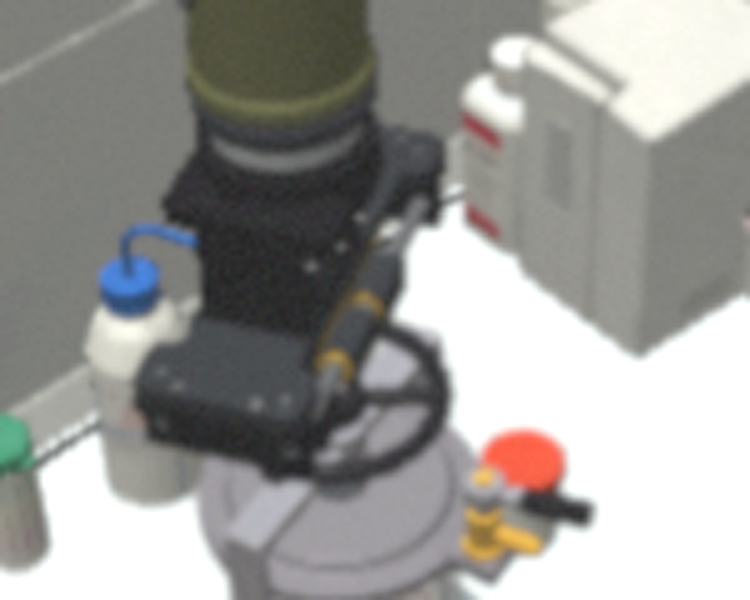

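>>> apply_moves:
  targets:
    - [0,[-0.3,-4.4,0],[0,0,5]]
    - [0,[-0.2,-8.8,0],[0,0,10]]
    - [0,[0.3,-13.2,0],[0,0,15]]
    - [0,[1.2,-17.6,0],[0,0,20]]
    - [0,[2.4,-21.8,0],[0,0,25]]
    - [0,[4,-25.9,0],[0,0,30]]
    - [0,[6,-29.9,0],[0,0,35]]
    - [0,[8.3,-33.7,0],[0,0,40]]
    - [0,[10.9,-37.2,0],[0,0,45]]
    - [0,[13.8,-40.6,0],[0,0,50]]

```text
time_s: 13.45
position: [0.6258, 0.0709, 0.2434]
tcp_rot: [-0.001, -0.56, 0.828, 0.002]
ft_force: [-2.8, 0.9, 1.0]
opening: 0.009
```

```bash
python3 - <<'E'
from h import *
s=robot.read_state(); print(s["q"],s["position"],s["ft_force"],s["wrist_torque"],2*np.degrees(np.arctan2(s["tcp_rot"][2],s["tcp_rot"][1])))
t=robot.get_image("scene"); zoom(t,190,90,150,120,5,"pics/s10.png")
t=robot.get_image("top"); zoom(t,210,85,150,120,5,"pics/t10.png")
E
```

```text
[ 0.30940528  0.32461113 -0.58761428  1.45462224  0.1771459   1.41912121
 -2.23378419] [0.6258329  0.07089996 0.24339679] [-2.84744499  0.89254998  0.99538077] [ 0.42460359  0.69111913 -0.02446534] 248.1290426602569
```

View pics/s10.png

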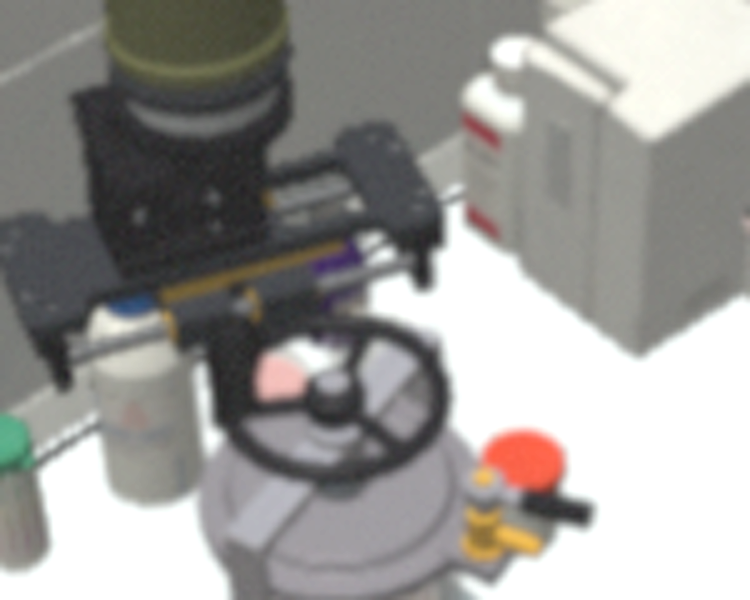

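View pics/t10.png

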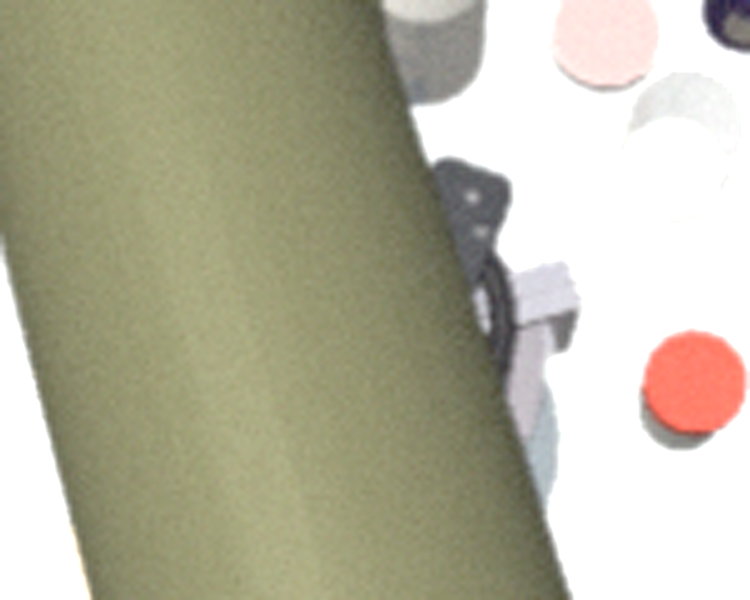

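```bash
python3 - <<'E'
import numpy as np
r=np.radians
def f(th,ps): return 52*np.array([np.cos(r(th)),np.sin(r(th))])+18*np.array([np.sin(r(ps)),-np.cos(r(ps))])
ps0=-112;f0=f(54,ps0)
X=np.array([np.cos(r(ps0)),np.sin(r(ps0))]);Y=np.array([np.sin(r(ps0)),-np.cos(r(ps0))])
for k in range(1,9):
    th=54-3*k; ps=ps0-1.2*k; d=f(th,ps)-f0; print(th,np.round([d@X,d@Y],1),1.2*k)
E
```

```text
51 [ 0.4 -2.6] 1.2
48 [ 0.8 -5.2] 2.4
45 [ 1.5 -7.8] 3.5999999999999996
42 [  2.2 -10.3] 4.8
39 [  3.1 -12.7] 6.0
36 [  4.1 -15.1] 7.199999999999999
33 [  5.2 -17.4] 8.4
30 [  6.5 -19.7] 9.6
```

>>> apply_moves:
  targets:
    - [0,[0.4,-2.6,0],[0,0,1.2]]
    - [0,[0.8,-5.2,0],[0,0,2.4]]
    - [0,[1.5,-7.8,0],[0,0,3.6]]
    - [0,[2.2,-10.3,0],[0,0,4.8]]
    - [0,[3.1,-12.7,0],[0,0,6]]
    - [0,[4.1,-15.1,0],[0,0,7.2]]
    - [0,[5.2,-17.4,0],[0,0,8.4]]
    - [0,[5.2,-17.4,0],[0,0,8.4]]

```text
time_s: 14.22
position: [0.6429, 0.0565, 0.2436]
tcp_rot: [0.0, -0.496, 0.868, -0.0]
ft_force: [0.4, 2.3, -1.1]
opening: 0.003
```

```bash
python3 - <<'E'
from h import *
s=robot.read_state(); print(s["q"],s["position"],s["ft_force"],s["wrist_torque"],2*np.degrees(np.arctan2(s["tcp_rot"][2],s["tcp_rot"][1])))
t=robot.get_image("scene"); zoom(t,200,120,90,80,8,"pics/s11.png")
zoom({"frame":cv2.imread("pics/scene0.png")},200,120,90,80,8,"pics/s0z.png")
E
```

```text
[ 0.2973077   0.35057794 -0.55500627  1.41791736  0.18452254  1.42380749
 -2.36063507] [0.64286771 0.05648778 0.24360292] [ 0.38249409  2.33003878 -1.11038692] [ 0.63496422 -0.01420926  0.03726933] 239.47848026639014
```

View pics/s11.png

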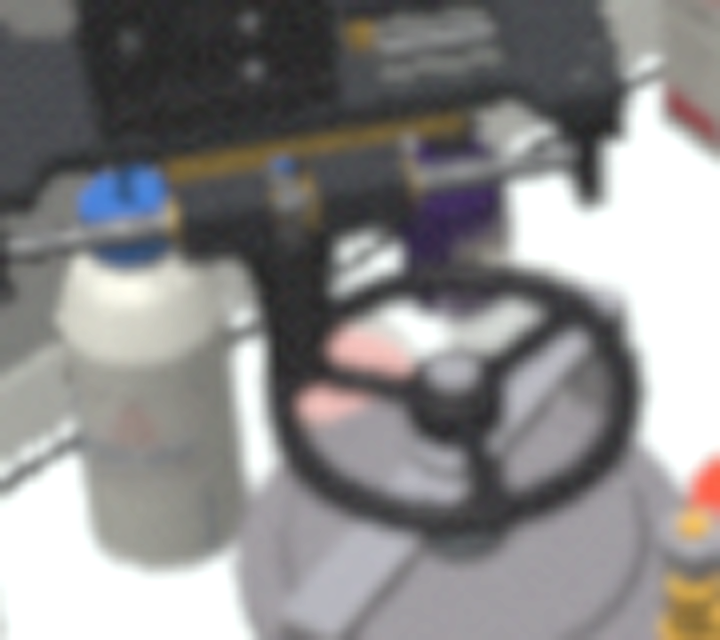

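View pics/s0z.png

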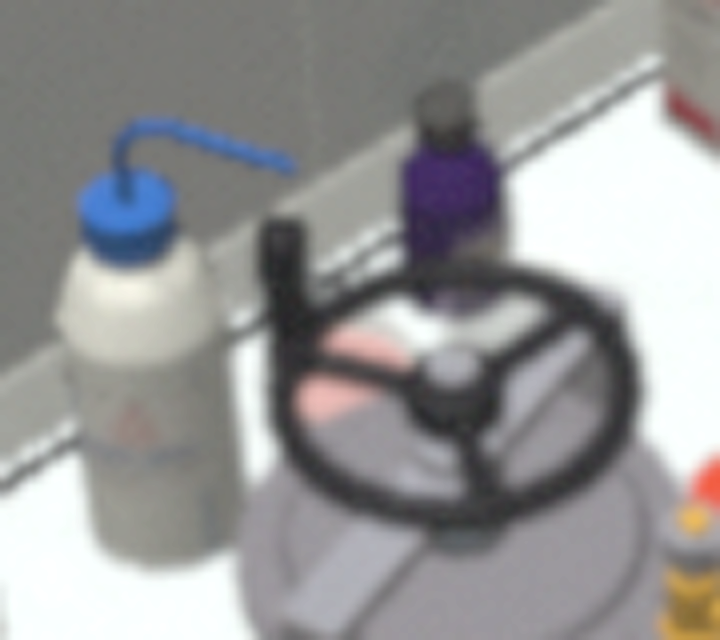

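```bash
cat > ang.py <<'E'
from h import *
def meas(fr,d,H=np.array([.613,.0185]),z=.224):
    # sample darkness on annulus r 24..46mm at wheel height
    g=cv2.cvtColor(fr,cv2.COLOR_BGR2GRAY).astype(np.float32)
    A=np.arange(0,360,.5); out=[]
    for a in A:
        pts=[[H[0]+rr*np.cos(np.radians(a)),H[1]+rr*np.sin(np.radians(a)),z] for rr in np.arange(.026,.045,.002)]
        uv=proj(d,pts).astype(np.float32)
        out.append(cv2.remap(g,uv[:,0].reshape(1,-1),uv[:,1].reshape(1,-1),cv2.INTER_LINEAR).mean())
    return A,np.array(out)
E
python3 - <<'E'
from ang import *
d=robot.get_image("scene"); f0=cv2.imread("pics/scene0.png")
# scene hub estimate (calib-biased) 
for H in ([.613,.0185],[.609,.021]):
  for fr in (f0,d["frame"]):
    A,o=meas(fr,d,np.array(H)); 
    L=[]
    for c in (29,149,269):
        m=np.abs((A-c+180)%360-180)<25; w=np.clip(np.median(o)-15-o[m],0,None); L.append(round(float((((A[m]-c+180)%360-180)*w).sum()/w.sum()),1))
    print(H,L)
E
```

```text
[0.613, 0.0185] [3.6, -1.6, -1.7]
[0.613, 0.0185] [9.8, 0.5, -0.4]
[0.609, 0.021] [-2.9, -0.7, 4.6]
[0.609, 0.021] [3.3, 1.1, 5.8]
```

```bash
cat >> ang.py <<'E'
def shift(f0,f1,d,H=np.array([.611,.0195])):
    A,o0=meas(f0,d,H); _,o1=meas(f1,d,H); R=[]
    for c in (29,149,269):
        i0=np.argmin(np.abs(A-c)); idx=np.arange(i0-70,i0+71)%720
        j=idx[np.argmin(o0[idx])]; w=np.arange(-16,17)
        e=[np.abs(o1[(j+w+s)%720]-o0[(j+w)%720]).mean() for s in range(-40,41)]
        R.append(((np.argmin(e)-40)*.5,round(float(min(e)),1)))
    return R
E
python3 - <<'E'
from ang import *
d=robot.get_image("scene"); f0=cv2.imread("pics/scene0.png"); print(shift(f0,d["frame"],d))
E
```

```text
[(np.float64(6.0), 0.7), (np.float64(2.5), 1.9), (np.float64(1.0), 1.7)]
```

>>> apply_moves:
  targets:
    - [0,[0.6,-1.2,0],[0,0,0]]
    - [0,[1.2,-2.4,0],[0,0,0]]
    - [0,[1.2,-2.4,0],[0,0,0]]
    - [0,[0,3,0],[0,0,0]]
    - [0,[0,14,0],[0,0,0]]
    - [0,[0,14,-20],[0,0,0]]
    - [0,[0,14,-50],[0,0,0]]
    - [0,[0,14,-85],[0,0,0]]
    - [0,[0,14,-85],[0,0,0]]

```text
time_s: 15.12
position: [0.6316, 0.0649, 0.3362]
tcp_rot: [0.005, -0.497, 0.868, -0.003]
ft_force: [0.3, 0.4, 1.0]
opening: 0.007
```

```bash
python3 - <<'E'
from ang import *
s=robot.read_state(); print(s["position"],s["ft_force"],2*np.degrees(np.arctan2(s["tcp_rot"][2],s["tcp_rot"][1])))
d=robot.get_image("scene"); f0=cv2.imread("pics/scene0.png"); print(shift(f0,d["frame"],d))
zoom(d,200,120,90,80,8,"pics/s12.png")
E
```

```text
[0.63159199 0.06491112 0.3362034 ] [0.32117034 0.41616436 0.97141257] 239.5761469989515
[(np.float64(5.0), 1.3), (np.float64(1.5), 2.3), (np.float64(-0.5), 1.6)]
```

View pics/s12.png

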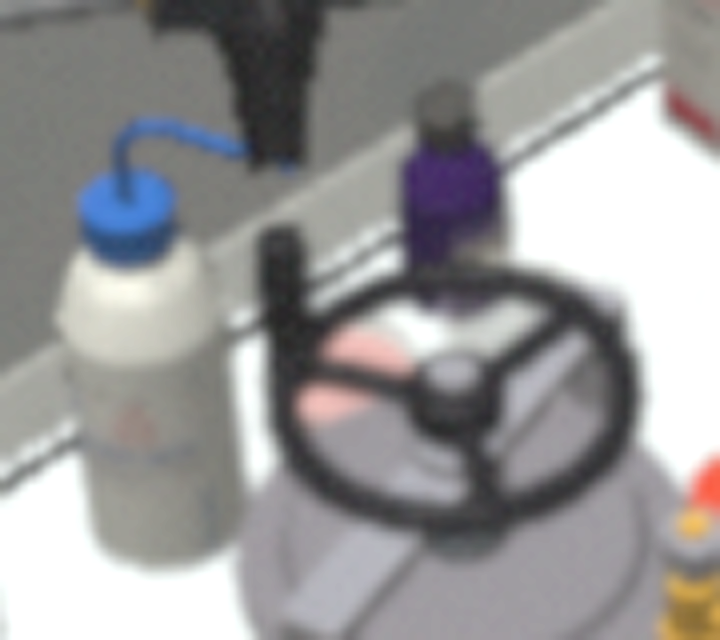

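>>> apply_moves:
  targets:
    - [0,[26,20,0],[0,0,-7]]
    - [0,[52,40,0],[0,0,-14]]
    - [0,[78,60,0],[0,0,-21]]
    - [0,[104,80,0],[0,0,-28]]
    - [0,[130,99,0],[0,0,-35]]
    - [0,[130,99,0],[0,0,-42]]
    - [0,[130,99,0],[0,0,-49]]
    - [0,[130,99,0],[0,0,-56]]
    - [0,[130,99,0],[0,0,-63]]
    - [0,[130,99,0],[0,0,-70]]

```text
time_s: 16.0
position: [0.4776, 0.002, 0.3276]
tcp_rot: [0.001, 0.906, -0.423, -0.0]
ft_force: [0.3, -0.9, -1.2]
opening: 0.007
```

>>> apply_moves:
  targets:
    - [0,[0,0,0],[0,0,-7]]
    - [0,[0,0,0],[0,0,-14]]
    - [0,[0,0,0],[0,0,-21]]
    - [0,[0,0,0],[0,0,-28]]
    - [0,[0,0,0],[0,0,-35]]
    - [0,[0,0,0],[0,0,-42]]
    - [0,[0,0,0],[0,0,-49]]
    - [0,[0,0,0],[0,0,-56]]
    - [0,[0,0,0],[0,0,-63]]
    - [0,[0,0,0],[0,0,-70]]

```text
time_s: 16.83
position: [0.4777, 0.0021, 0.3275]
tcp_rot: [0.0, 0.985, 0.173, -0.001]
ft_force: [-0.4, 0.2, -0.9]
opening: 0.003
```

```bash
python3 - <<'E'
from ang import *
s=robot.read_state(); print(s["q"],s["position"],s["ft_force"],2*np.degrees(np.arctan2(s["tcp_rot"][2],s["tcp_rot"][1])))
t=robot.get_image("top"); zoom(t,220,95,150,130,5,"pics/t13.png"); cv2.imwrite("pics/top13.png",t["frame"])
f0=cv2.imread("pics/top0.png"); print(shift(f0,t["frame"],t,np.array([.613,.0185])))
E
```

```text
[ 0.46768711 -0.0658189  -0.49610293  1.66857451 -0.0303129   1.53258092
  0.32124461] [0.4777243  0.00207269 0.32748526] [-0.41476307  0.17994767 -0.94051576] 19.91283248765414
[(np.float64(-12.5), 37.1), (np.float64(20.0), 44.1), (np.float64(20.0), 53.6)]
```

View pics/t13.png

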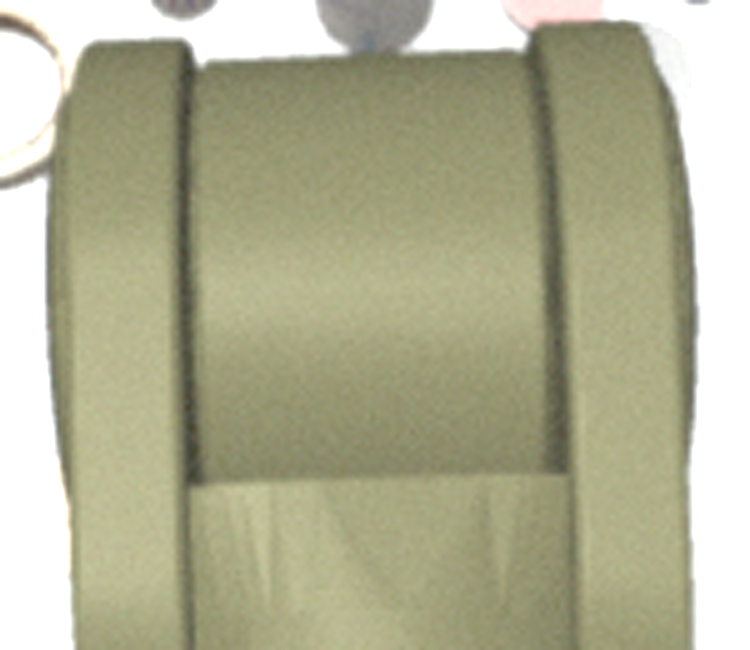

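```bash
python3 - <<'E'
from ang import *
d=robot.get_image("scene"); f0=cv2.imread("pics/scene0.png"); f1=d["frame"]; cv2.imwrite("pics/scene13.png",f1)
zoom(d,190,90,150,120,5,"pics/s13.png")
# handle search: dark pixels in box
for f in (f0,f1):
    g=cv2.cvtColor(f,cv2.COLOR_BGR2GRAY)[144:166,226:246].astype(float)
    w=np.clip(70-g,0,None); w[w<15]=0
    for r in range(4,18,3): print(round(226+(w[r]*np.arange(20)).sum()/max(w[r].sum(),1),2),end=" ")
    col=g[:,9:10].mean(1); print(np.round(col).astype(int))
H=np.array([.613,.0185])
for a in (25,29,33):
  for z in(.276,.274): print(a,z,proj(d,[[H[0]+.052*np.cos(np.radians(a)),H[1]+.052*np.sin(np.radians(a)),z]]))
E
```

```text
234.92 234.63 234.9 238.74 236.78 [74 88 83 49 27 27 25 20 15 12 12 15 16 14 14 13 12 14 17 22 22 23]
235.02 234.66 234.6 237.87 236.93 [78 94 97 84 50 29 30 22 17 14 17 17 16 14 14 15 17 12 14 19 17 24]
25 0.276 [[235.45667095 146.55763741]]
25 0.274 [[235.52003673 147.19413036]]
29 0.276 [[234.85950165 147.54208261]]
29 0.274 [[234.923784   148.17866887]]
33 0.276 [[234.36130077 148.55090584]]
33 0.274 [[234.42638492 149.18758716]]
```

View pics/s13.png

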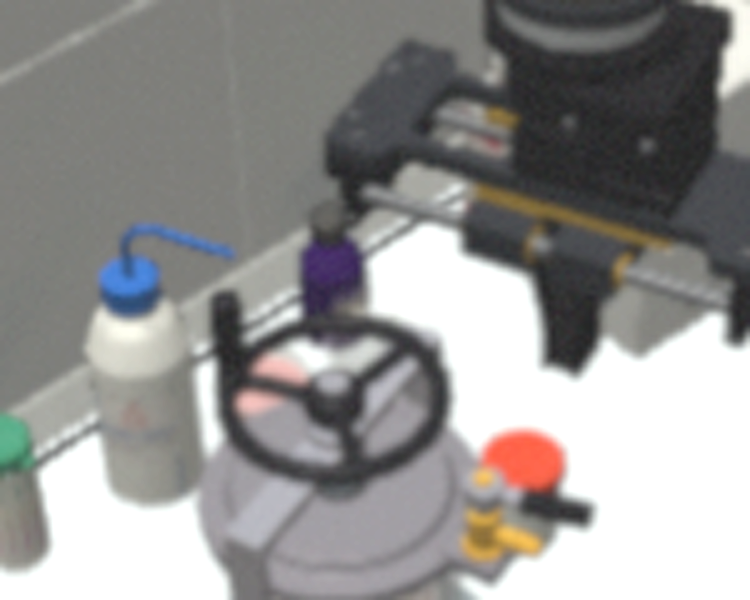

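>>> apply_moves:
  targets:
    - [0,[0,0,35],[0,0,-4]]
    - [0,[0,0,70],[0,0,-7.4]]
    - [0,[0,0,105],[0,0,-7.4]]
    - [0,[0,0,130],[0,0,-7.4]]
    - [0,[0,0,138],[0,0,-7.4]]
    - [0,[0,0,138],[0,0,-7.4]]
    - [0,[3,5,138],[0,0,-7.4]]
    - [0,[6,11,138],[0,0,-7.4]]

```text
time_s: 17.6
position: [0.4897, -0.0061, 0.1926]
tcp_rot: [0.001, 0.972, 0.233, 0.002]
ft_force: [0.5, -0.5, -0.3]
opening: 0.005
```

```bash
python3 - <<'E'
from ang import *
s=robot.read_state(); print(s["q"],s["position"],s["ft_force"],2*np.degrees(np.arctan2(s["tcp_rot"][2],s["tcp_rot"][1])))
d=robot.get_image("scene"); zoom(d,210,110,150,120,5,"pics/s14.png")
f=np.array([-42,-15.])
for k in range(1,11):
    a=np.radians(-5*k);R=np.array([[np.cos(a),-np.sin(a)],[np.sin(a),np.cos(a)]])
    print(-5*k,np.round(R@f-f,1))
E
```

```text
[ 0.4593356   0.01557956 -0.50266524  1.86579351  0.00883972  1.25864799
  0.42487667] [ 0.48973932 -0.0061127   0.19261565] [ 0.50346656 -0.5480314  -0.2636482 ] 26.977254099034926
-5 [-1.1  3.7]
-10 [-2.   7.5]
-15 [-2.5 11.4]
-20 [-2.6 15.3]
-25 [-2.4 19.2]
-30 [-1.9 23. ]
-35 [-1.  26.8]
-40 [ 0.2 30.5]
-45 [ 1.7 34.1]
-50 [ 3.5 37.5]
```

View pics/s14.png

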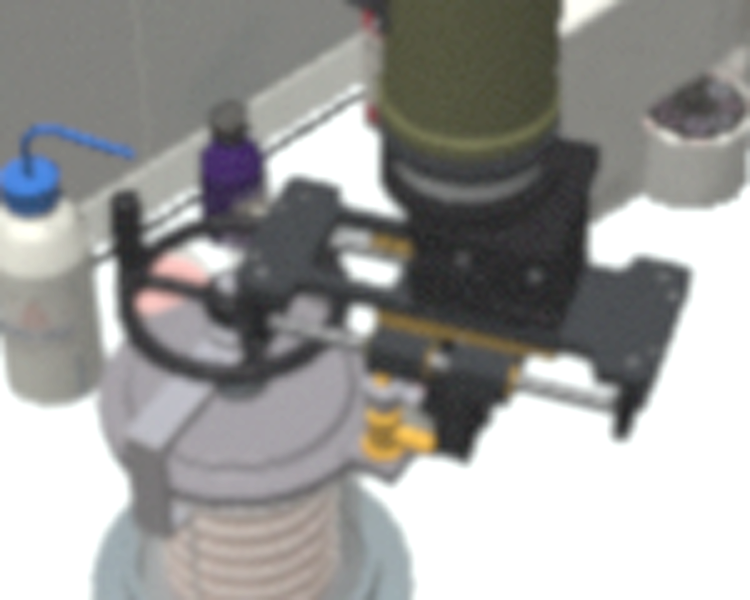

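>>> apply_moves:
  targets:
    - [0,[0,3,0],[0,0,0]]
    - [0,[-1.1,6.7,0],[0,0,-5]]
    - [0,[-2,10.5,0],[0,0,-10]]
    - [0,[-2.5,14.4,0],[0,0,-15]]
    - [0,[-2.6,18.3,0],[0,0,-20]]
    - [0,[-2.4,22.2,0],[0,0,-25]]
    - [0,[-1.9,26,0],[0,0,-30]]
    - [0,[-1,29.8,0],[0,0,-35]]
    - [0,[0.2,33.5,0],[0,0,-40]]

```text
time_s: 18.4
position: [0.5039, -0.0354, 0.1917]
tcp_rot: [-0.0, 0.833, 0.554, 0.0]
ft_force: [-1.4, 1.9, 1.5]
opening: 0.005
```

```bash
python3 - <<'E'
from ang import *
s=robot.read_state(); print(s["q"],s["position"],s["ft_force"],2*np.degrees(np.arctan2(s["tcp_rot"][2],s["tcp_rot"][1])))
d=robot.get_image("scene"); zoom(d,210,110,150,120,5,"pics/s15.png")
E
```

```text
[ 0.49404425  0.05425164 -0.48875973  1.83182299  0.02621223  1.26132975
  1.17148939] [ 0.50392584 -0.03543648  0.19169707] [-1.3569188   1.8876285   1.45989512] 67.2402344417991
```

View pics/s15.png

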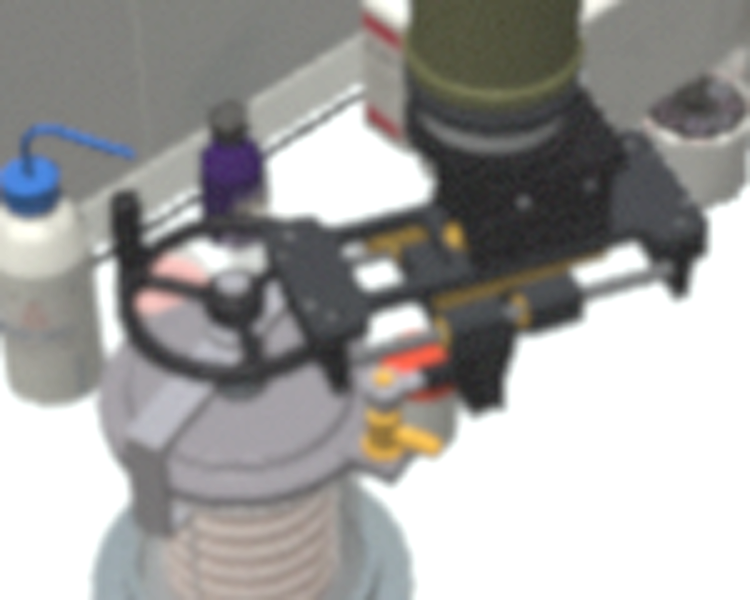

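>>> apply_moves:
  targets:
    - [0,[-1.1,3.7,0],[0,0,-5]]
    - [0,[-2,7.5,0],[0,0,-10]]
    - [0,[-2.5,11.4,0],[0,0,-15]]
    - [0,[-2.6,15.3,0],[0,0,-20]]
    - [0,[-2.4,19.2,0],[0,0,-25]]
    - [0,[-1.9,23,0],[0,0,-30]]
    - [0,[-1.4,25,0],[0,0,-33]]
    - [0,[-1.4,25,0],[0,0,-33]]

```text
time_s: 19.12
position: [0.5266, -0.0475, 0.1912]
tcp_rot: [0.001, 0.643, 0.766, 0.0]
ft_force: [0.0, -0.3, 0.6]
opening: 0.004
```

```bash
python3 - <<'E'
from ang import *
s=robot.read_state(); print(s["q"],s["position"],s["ft_force"],2*np.degrees(np.arctan2(s["tcp_rot"][2],s["tcp_rot"][1])))
d=robot.get_image("scene"); zoom(d,210,110,150,120,5,"pics/s16.png")
E
```

```text
[ 0.51430085  0.10978741 -0.5051975   1.7798972   0.0562189   1.26503
  1.73878096] [ 0.52661266 -0.04746471  0.19124005] [ 0.01994245 -0.30706698  0.60839977] 99.92456379845007
```

View pics/s16.png

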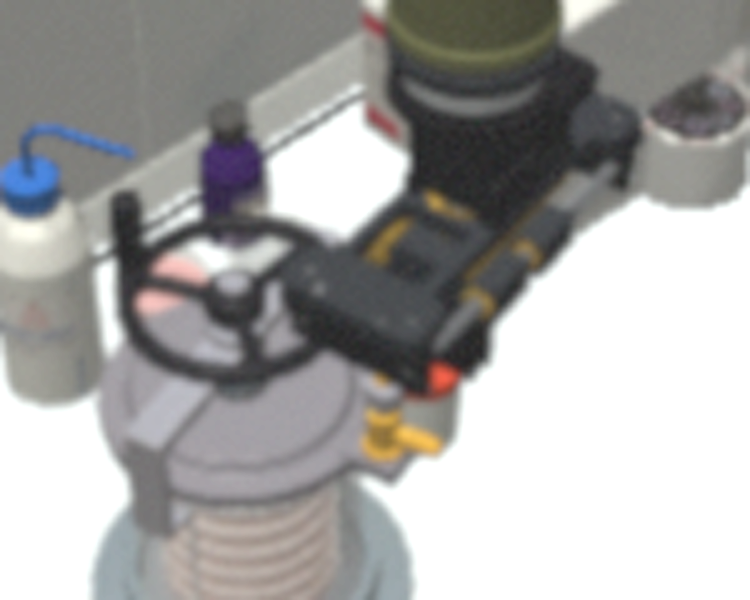

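>>> apply_moves:
  targets:
    - [0,[0,2,0],[0,0,-1.5]]
    - [0,[0,4,0],[0,0,-3]]
    - [0,[0,4,0],[0,0,-3]]

```text
time_s: 19.42
position: [0.53, -0.0468, 0.1906]
tcp_rot: [0.0, 0.622, 0.783, -0.0]
ft_force: [-1.3, -1.7, 1.0]
opening: 0.007
```

>>> apply_moves:
  targets:
    - [0,[0,1.5,0],[0,0,0]]
    - [0,[0,3,0],[0,0,0]]
    - [0,[0,3,0],[0,0,0]]

```text
time_s: 19.67
position: [0.5307, -0.0466, 0.1905]
tcp_rot: [-0.002, 0.623, 0.782, -0.002]
ft_force: [-8.9, -4.0, 6.1]
opening: 0.004
```

>>> apply_moves:
  targets:
    - [0,[0,-6,0],[0,0,0]]
    - [0,[0,-20,0],[0,0,0]]
    - [0,[0,-20,-30],[0,0,0]]
    - [0,[0,-20,-70],[0,0,0]]
    - [0,[0,-20,-105],[0,0,0]]
    - [0,[-35,-40,-130],[0,0,0]]
    - [0,[-70,-55,-130],[0,0,0]]
    - [0,[-105,-65,-130],[0,0,0]]
    - [0,[-140,-80,-130],[0,0,0]]
    - [0,[-156,-89,-130],[0,0,0]]

```text
time_s: 20.5
position: [0.4803, -0.2227, 0.3205]
tcp_rot: [0.001, 0.625, 0.781, -0.0]
ft_force: [-0.2, -0.1, -0.2]
opening: 0.006
```

```bash
python3 - <<'E'
from ang import *
s=robot.read_state(); print(s["q"],s["position"],s["ft_force"],2*np.degrees(np.arctan2(s["tcp_rot"][2],s["tcp_rot"][1])))
d=robot.get_image("scene"); zoom(d,210,110,150,120,5,"pics/s17.png"); cv2.imwrite("pics/scene17.png",d["frame"])
d=robot.get_image("top"); zoom(d,220,95,150,130,5,"pics/t17.png"); cv2.imwrite("pics/top17.png",d["frame"])
E
```

```text
[ 0.70664515  0.04634267 -0.33500509  1.58057256  0.01660297  1.51531125
  2.16288219] [ 0.48033486 -0.22268804  0.32048945] [-0.16867948 -0.12709013 -0.21106584] 102.66249708151568
```

View pics/s17.png

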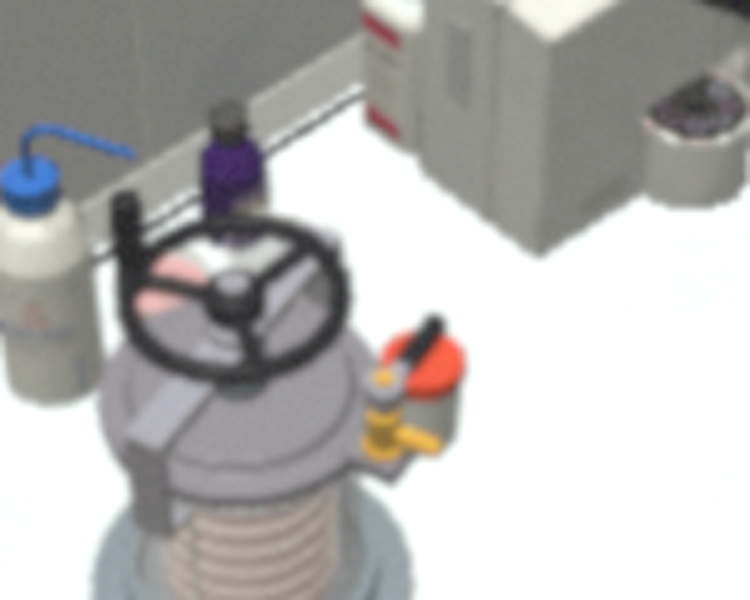

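View pics/top17.png

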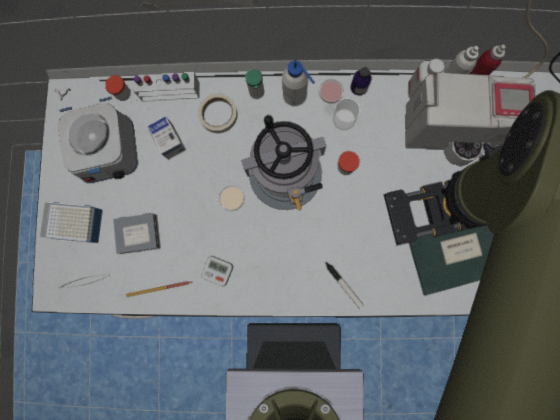

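```bash
python3 - <<'E'
from ang import *
d=robot.get_image("top"); f0=cv2.imread("pics/top0.png"); f1=d["frame"]
print("wheel shift",shift(f0,f1,d,np.array([.6135,.0182])))
zoom({"frame":f1},220,95,150,130,5,"pics/t18.png")
# bystanders difference
df=np.abs(f0.astype(int)-f1).max(2)
for n,(u,v) in dict(cup=(348,162),dish=(231,198),timer=(217,271),marker=(345,285)).items(): print(n,np.percentile(df[v-25:v+25,u-15:u+20],[50,99]))
for f in (f0,f1):
    g=cv2.cvtColor(f,cv2.COLOR_BGR2GRAY)[112:124,260:280].astype(float); w=np.clip(70-g,0,None); y,x=np.mgrid[112:124,260:280]; print((w*x).sum()/w.sum(),(w*y).sum()/w.sum())
E
```

```text
wheel shift [(np.float64(2.5), 1.1), (np.float64(2.0), 1.5), (np.float64(1.0), 2.7)]
cup [ 8. 12.]
dish [ 8. 12.]
timer [ 8. 12.]
marker [ 8. 12.]
269.8310893512852 120.00183598531211
269.0254365983295 120.3246013667426
```

View pics/t18.png

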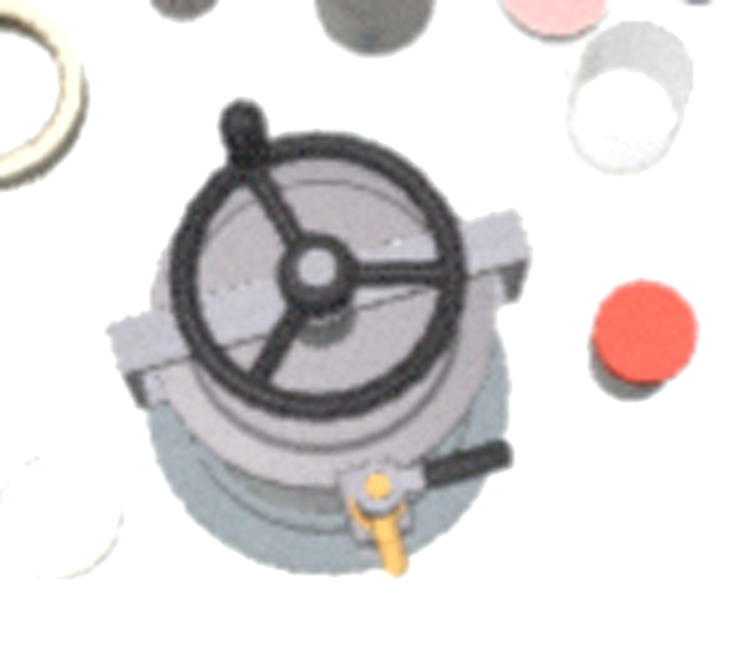

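```bash
python3 -c "
from cell import robot
print(robot.close_job())"
```

```text
the job is handed in; nothing more can be done
None
```

I pushed the wheel through one clockwise turn by its handle, then pushed the vent lever round to its shut stop. I used only the closed fingers, and handed the job in about 21 s into the 67 s limit. `close_job` reported no verdict.

- **Wheel:** the last top view puts it about 2° short of its start angle. The handle is therefore about 2 mm from its first place, inside the 9 mm limit. The three spokes read 1.0 to 2.5° apart. The scene camera's per-spoke readings disagreed more (-0.5 to 5°), but they average about 2° as well.
- **Forces:** an early fixed-angle push wedged radially to about 15 N. I backed off and turned the tool along with the wheel, after which it read about 3 to 6 N at the end of each call. These are the readings at the end of each call, so peaks in between were not seen.
- **Vent lever:** it met its stop with about 11 N on the wrist and lies parallel to the bow in the last top view. I judged the angle by eye from the picture. It stayed at its starting angle until the turn was done.
- **Surroundings:** cup, dish, timer and marker showed no shift between the first and last top views, only a uniform brightness change. The arm was clear of everything when I handed in.

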